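Seat the setting comb in the music box bed

ROBOT

A 7-joint arm with a two-finger parallel gripper is mounted at the origin on the work surface. World frame = base frame: x ahead of the robot, y to its left, z up, the work surface at z = 0. Lengths are in m, angles in rad, forces in N, time in s.
With the tool pointing down it reaches from about 0.4 to 0.875 m from the base axis. Payload 6.5 kg.
Tool frame: the origin (TCP) lies on the centre line of the jaws, within the pads' length; the fingertips stand ahead of it and the grasp point (between the pads) lies 2 mm behind it (robot.tip_reach is the z of the fingertips in the tool frame, in m); z points along the fingers, y is the direction in which the jaws open and shut (so a half turn about z gives the same grasp; the last joint's range is limited). The gripper opens to 85 mm and grips with 20 to 120 N. Pads are 22 mm wide; open, the fingers measure 114 mm over their backs; the gripper's body (76 mm by 85 mm) begins 54 mm behind the grasp point. The pads swing forward as they close: fully open they stand 13 mm farther back than shut.
Start: joints at [-1.37, 0.536, -0.004, 1.538, 0.003, 1.067, -0.071], TCP at [0.171, 0.627, 0.248] pointing down, gripper open.
Joint ranges: [-2.7, 2.7], [-0.37, 2.16], [-1.27, 1.26], [0.24, 2.4], [-1.31, 4.45], [0.19, 1.91], [-2.76, 2.76]. Speed limits (rad/s): [2.39, 2.39, 3.14, 3.14, 3.14, 3.14, 3.14].

INTERFACE

Orientations are given as a unit quaternion [x, y, z, w].
In Python, from plant import status, capture, camera_params, robot gives the robot as it stands. The module is installed in compiled form; this text tells all that it offers.
- The arm moves only by the shell command python3 -m creep 'ROWS' [OPENING] [FORCE]. ROWS is JSON, a list of rows, each an object of numbers: "dx", "dy", "dz": the shift along the tool's x, y, z in mm; "turn": the turn about the tool's z in rad. In form: [{"dx": .., "dy": .., "dz": .., "turn": ..}, ...]. A call has 1 to 10 rows; each row is the pose to reach, as a shift and turn from the pose commanded when the call began, along the tool's axes at that moment; what a row does not reach only later rows make up. A row lasts 1/10 s, in which the tool goes at most 50 mm and 8.59 degrees, less where a joint would pass 70% of its speed; a pose out of reach is approached as far as the arm can. A call with a gripper value outside its range is refused whole. OPENING is the finger opening in mm, from 0 to 85.4, set as the call begins (- or left out, the last holds). The fingers move at their own pace and stop on an object; FORCE is the grip in N (left out, the last holds). Time passes only in rows, so rows that repeat a pose let the fingers close. It gives the time, the measured TCP pose, the force and the opening at its end, in the units of the state.
- status.get_state(): the state, without advancing time (a new reading comes with each control period).
- capture(name): name is "scene" or "top" or "wrist"; returns the picture (480x640x3 uint8, red, green, blue); there is no depth.
- camera_params(name): a dict with "fx", "fy", "cx", "cy" (pixels), "T" (4x4, takes a point from camera to world coordinates); the wrist camera has in their place "hand_eye" (4x4, takes a point from camera to tool coordinates, whose origin is the TCP and whose axes are the flange's). Camera axes: x right, y down, z forward; pixel columns grow to the right and rows downward; lengths in m; the calibration is good to about 2 mm. A picture is of the moment at which its call begins: read the wrist's pose just before it. camera_params takes no time and is no camera call.
- robot.job_done(): hands the job in, once; it reports no verdict.
The state is a dict: "time_s": time; "q": joint angles; "dq": joint speeds; "effort": joint torques, N m; "tcp_pos": TCP position; "orientation": TCP orientation; "ft_force": force on the tool from outside, world axes, zero at the start; "ft_torque": the same for the moment, N m; "gripper_width": finger opening in m.
Only numpy, scipy, OpenCV 4.12 (cv2) and the standard library are available. Lean on these libraries where they do the work, as an engineer would, in place of code of your own. Each camera call takes 0.05 s, during which the arm holds its last target. There are 200 camera calls.

TASK

Lift the steel setting comb out of its cradle and lower it into the slotted bed in the walnut music box shell so that every tooth goes into its own slot and the comb sits fully home; the bed's exact place along its length is not known, so feel for the slots gently and do not force the comb. Then swing the brass stop lever over the end of the comb until it lies straight across it against its stop, let go, and leave the other things on the table where they are.

Things in the scene. Friction and masses are not known exactly. Their poses are not given: they have to be found in the camera images.
- shell: Open walnut box, fixed to the table, 150 (x) x 230 (y) x 40 high, walls 8 (all sizes in mm); origin at the centre of its underside, z up. A steel bed with slots runs along its y inside, and a brass stop lever turns on a post at one end. Fully home, the comb's grip centre is at shell z = 73, with the spine resting on the bed's ribs; with the teeth standing on the ribs it is at z = 85.
- bed_nominal (a point): Point on the shell at x = 0, y = 0, z = 46 (bed's top). Bed: 7 slots spaced 16 along y, each 8 wide, 14 deep, open at both ends (ribs 24 long in x), solid shoulders 20 long beyond the end slots. The middle slot's real centre lies anywhere from -9 to 9 along y from this point, not measured; along y it is clamped. The bed is sprung: it starts to sink at about 4.5 N, 1.5 N more per mm, up to 6, and springs back.
- lever_pivot (a point): Top of the lever's vertical pivot, at shell x = 45, y = -58, z = 68.
- comb_grip (a point): Centre of the grip block of the loose steel comb (220 g, teeth down). Block 16 (x) x 30 (y) x 26 high on the middle of a spine 140 (y) x 12 x 12 high; under it 7 teeth 5.5 wide (y), 8 thick (x), 12 long, spaced 16. The point is 13 above the spine's top, 39 above the tooth tips. y runs along the teeth. The comb works either way round; over 25 N on the bed is forcing it.
- rack: Fixed wooden cradle in which the comb starts, 44 (x) x 150 (y) x 31 high, origin at the centre of its underside; two end posts with cheeks carry the ends of the spine, its underside at z = 24 (grip centre at z = 51); the comb lifts straight up.
- stop_lever (a joint): Lever angle (rad): 0 when it points along the shell's -y (open), 1.57 along the shell's -x, across the comb's end (closed); closes clockwise seen from above, hard stop at 1.6. Level turn, friction about 1 N at the knob, stays where left. Its underside (shell z = 60) passes 2 above a comb fully home but strikes one that is not. Arm 12 wide, 85 long, top at shell z = 66.
- lever_knob (a point): Centre of the upright round knob on the lever's free end, 14 across, 26 high (shell z = 66 to 92, this point at 79), 77 from the pivot's axis.
- dish: Bystander: white porcelain parts dish, 90 across, 25 high; origin at its underside. Leave it alone.
- punch: Bystander: steel pin punch lying flat, 110 long, 10 thick; origin at its underside. Leave it alone.
- oil_bottle: Bystander: small amber oil bottle, 32 across, 65 high; origin at its underside. Leave it alone.
- brass_barrel: Bystander: plain brass spring barrel, 44 across, 50 high; origin at its underside. Leave it alone.
- cork_block: Bystander: cork block 70 x 45 x 30; origin at its underside. Leave it alone.
- gear_ring: Bystander: flat brass ring, 60 across, 8 high; origin at its underside. Leave it alone.
Things that resemble listed ones, but are neither listed nor needed, are in the scene too. Leave any black or purple look-alike of the part that bears comb_grip alone.

How it is judged:
By the outcome, as a careful person would: the job done as asked, in the order asked, and still so for the second after the job is handed in, with the robot touching nothing.
It also fails if it takes over 72 s, if anything falls off the work surface, if the arm or the gripper's body presses on something with over 40 N, if the wrist force passes 120 N, or if a joint passes its speed limit or range.

## Working session

There is one attempt and no reset: what is moved stays moved. The work goes in short steps, Python scripts to look and compute and a shell command to move; the robot and the scene stay as the last step left them, time stands still between calls to the robot, and variables do not carry over. Pictures are saved under pics/ and viewed, about 8 in all and at most 12, crops included, and the job is handed in when it is done.

```bash
mkdir -p pics; python3 - <<'E'
from plant import status,capture,camera_params,robot
import cv2,numpy as np
s=status.get_state();print(s['time_s'],s['tcp_pos'],s['orientation'],s['ft_force'],s['gripper_width'],robot.tip_reach)
for n in("top","scene"):
    cv2.imwrite(f"pics/{n}0.png",capture(n)[:,:,::-1]);p=camera_params(n);print(n,{k:np.round(v,4).tolist() for k,v in p.items()})
print(camera_params("wrist"))
E
```

```text
0.0 [0.17122686 0.62640865 0.24740078] [ 1.32961876e-01  9.91120764e-01 -8.75642971e-04 -5.67973172e-05] [0.4397958  0.28450592 0.25946264] 0.08568496627734776 0.017
top {'fx': 571.3157, 'fy': 571.3157, 'cx': 312.289, 'cy': 239.6687, 'T': [[0.0093, -0.9965, 0.0834, 0.4009], [-0.9999, -0.0084, 0.0105, 0.0221], [-0.0098, -0.0835, -0.9965, 1.3791], [0.0, 0.0, 0.0, 1.0]]}
scene {'fx': 509.1714, 'fy': 509.1714, 'cx': 319.0761, 'cy': 242.3136, 'T': [[-0.7713, 0.4923, -0.4035, 0.9905], [0.6363, 0.5807, -0.5079, 0.6433], [-0.0157, -0.6484, -0.7611, 0.9952], [0.0, 0.0, 0.0, 1.0]]}
{'fx': 408.07457031401754, 'fy': 408.07457031401754, 'cx': 321.0834106402662, 'cy': 233.09121989944776, 'hand_eye': array([[ 4.20338138e-04, -9.52626580e-01, -3.04142110e-01,
         7.77726957e-02],
       [ 9.99999833e-01,  2.79787356e-04,  5.05701746e-04,
         4.88155321e-04],
       [-3.96649808e-04, -3.04142271e-01,  9.52626538e-01,
        -1.25756688e-01],
       [ 0.00000000e+00,  0.00000000e+00,  0.00000000e+00,
         1.00000000e+00]])}
```

View pics/top0.png

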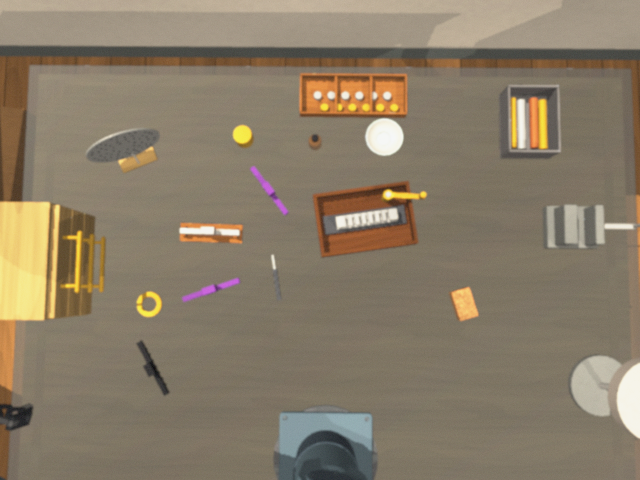

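View pics/scene0.png

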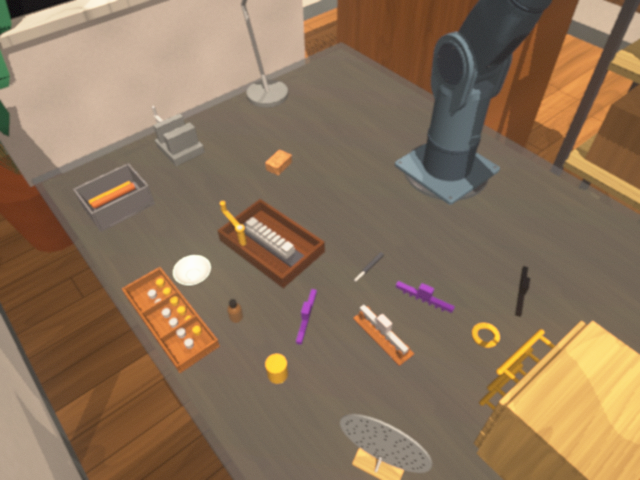

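The top view shows the steel comb in its cradle at (211,232), the shell centred near (365,219), and the lever's pivot near (388,195) with its knob at (423,195). The purple and black look-alikes lie elsewhere. Next, enlarged crops.

```bash
python3 - <<'E'
import cv2,numpy as np
a=cv2.imread("pics/top0.png")
c1=cv2.resize(a[205:260,170:255],None,fx=6,fy=6,interpolation=cv2.INTER_CUBIC) #330x510
c2=cv2.resize(a[175:265,305:435],None,fx=6,fy=6,interpolation=cv2.INTER_CUBIC)
cv2.imwrite("pics/c2.png",c2)
cv2.imwrite("pics/c1.png",c1)
E
```

```text
(no output)
```

View pics/c2.png

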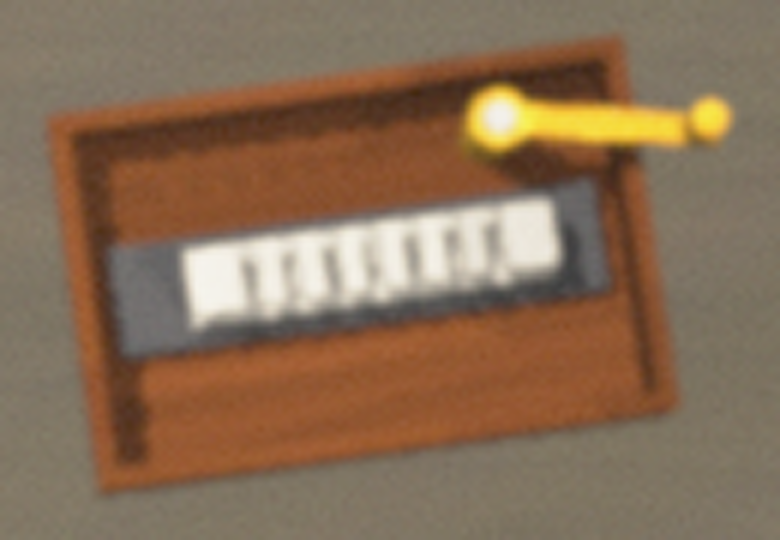

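View pics/c1.png

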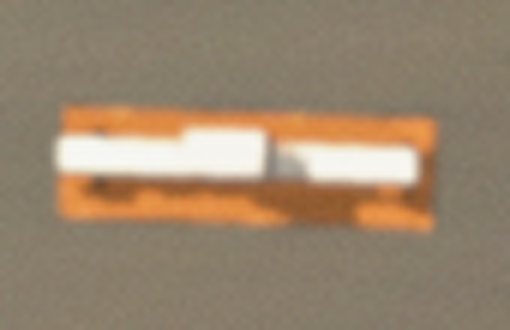

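```bash
cat > h.py <<'E'
import numpy as np
from plant import camera_params,status
from scipy.spatial.transform import Rotation as R
def ray(name,uv,z,T=None):
    p=camera_params(name)
    if T is None: T=p['T']
    d=np.array([(uv[0]-p['cx'])/p['fx'],(uv[1]-p['cy'])/p['fy'],1.])
    d=T[:3,:3]@d;o=T[:3,3]
    return o+d*(z-o[2])/d[2]
def wristT(s):
    T=np.eye(4);T[:3,:3]=R.from_quat(s['orientation']).as_matrix();T[:3,3]=s['tcp_pos']
    return T@camera_params('wrist')['hand_eye']
def crop(u,v,x0,y0,k=6): return ((u+.5)/k-.5+x0,(v+.5)/k-.5+y0)
def toolmove(s,target,yaw=None):
    "shift in tool axes, mm; tool x world yaw"
    M=R.from_quat(s['orientation']).as_matrix()
    d=M.T@(np.array(target)-s['tcp_pos'])*1000
    t=None
    if yaw is not None:
        # desired tool-y axis direction angle 'yaw' in world (mod pi)
        a=np.arctan2(M[1,1],M[0,1]); t=(-(yaw-a)+np.pi/2)%np.pi-np.pi/2
    return d.round(1),t
E
python3 - <<'E'
from h import *
C=[ray('top',crop(*p,305,175),.04) for p in[(50,118),(622,38),(680,405),(100,490)]]
c=np.mean(C,0);print('shell c',c)
ey=(C[0]+C[3]-C[1]-C[2]);print('len',np.linalg.norm(ey)/2,np.linalg.norm(C[0]+C[1]-C[2]-C[3])/2);yaw=np.arctan2(ey[1],ey[0]);print('shell y dir',yaw,np.degrees(yaw)-90)
th=yaw-np.pi/2;Rm=np.array([[np.cos(th),-np.sin(th)],[np.sin(th),np.cos(th)]])
f=lambda w:Rm.T@(w-c)[:2]
for n,p,z in[('piv',(498,112),.068),('knob',(710,118),.092),('bedL',(190,285),.046),('bedR',(557,232),.046)]:
    w=ray('top',crop(*p,305,175),z);print(n,w,f(w))
print('comb')
for n,p,z in[('L',(57,153),.036),('R',(418,166),.036),('bl',(185,153),.064),('br',(267,156),.064)]:
    print(n,ray('top',crop(*p,170,205),z))
s=status.get_state();M=R.from_quat(s['orientation']).as_matrix();print(M.round(3))
E
```

```text
shell c [ 0.56479537 -0.08764705  0.04      ]
len 0.2286706127734986 0.1475443103465167
shell y dir 1.722046542810881 8.665999028157927
piv [ 0.62003115 -0.13734656  0.068     ] [ 0.04711675 -0.05745473]
knob [ 0.61433867 -0.21458698  0.092     ] [ 0.02985112 -0.13295562]
bedL [ 0.55441526 -0.01959255  0.046     ] [-7.54958094e-06  6.88415631e-02]
bedR [ 0.57644774 -0.16299449  0.046     ] [ 0.00016643 -0.07624295]
comb
L [0.53347102 0.35201111 0.036     ]
R [0.52950678 0.20925005 0.036     ]
bl [0.53111893 0.29557314 0.064     ]
br [0.53021824 0.26381467 0.064     ]
[[-0.965  0.264 -0.   ]
 [ 0.264  0.965 -0.002]
 [-0.    -0.002 -1.   ]]
```

```bash
python3 - <<'E'
from h import *
print(toolmove(status.get_state(),(.531,.2797,.18),np.radians(-1.6)))
E
```

```text
(array([-438.4, -239.6,   67.9]), np.float64(1.3319934211511661))
```

```bash
python3 -m creep '[{"dx":-44,"dy":-24,"dz":0,"turn":0.13},{"dx":-88,"dy":-48,"dz":0,"turn":0.26},{"dx":-132,"dy":-72,"dz":0,"turn":0.4},{"dx":-175,"dy":-96,"dz":10,"turn":0.53},{"dx":-219,"dy":-120,"dz":20,"turn":0.66},{"dx":-263,"dy":-144,"dz":30,"turn":0.8},{"dx":-307,"dy":-168,"dz":40,"turn":0.93},{"dx":-351,"dy":-192,"dz":50,"turn":1.06},{"dx":-395,"dy":-216,"dz":60,"turn":1.2},{"dx":-438.4,"dy":-239.6,"dz":67.9,"turn":1.332}]' && python3 -m creep '[{"dx":0},{"dx":0},{"dx":0},{"dx":0}]'
python3 - <<'E'
from h import *
print(toolmove(status.get_state(),(.531,.2797,.18),np.radians(-1.6)))
E
```

```text
time_s: 1.1
tcp_pos: [0.5275, 0.283, 0.1807]
orientation: [0.719, 0.695, -0.0, -0.0]
ft_force: [0.8, 1.0, 0.0]
gripper_width: 0.0851
(array([-3.1,  3.6,  0.7]), np.float64(-0.005287263177944812))invalid input at $[0]: expected keys dx, dy, dz, turn
```

```bash
python3 -m creep '[{"dx":0,"dy":0,"dz":0,"turn":0},{"dx":0,"dy":0,"dz":0,"turn":0},{"dx":0,"dy":0,"dz":0,"turn":0},{"dx":0,"dy":0,"dz":0,"turn":0}]'
python3 - <<'E'
from h import *
from plant import capture
import cv2
s=status.get_state();print(s['time_s'],s['tcp_pos'],s['orientation'],toolmove(s,(.531,.2797,.18),np.radians(-1.6)))
cv2.imwrite("pics/w1.png",capture("wrist")[:,:,::-1])
np.save("w1T.npy",wristT(s))
E
```

```text
time_s: 1.5
tcp_pos: [0.5256, 0.2862, 0.1814]
orientation: [0.716, 0.698, 0.0, -0.001]
ft_force: [-0.4, -0.1, 0.4]
gripper_width: 0.0854
1.5 [0.52560327 0.28620401 0.18143306] [ 7.15817068e-01  6.98287664e-01  8.01837766e-05 -5.07698621e-04] (array([-6.4,  5.6,  1.4]), np.float64(0.0031345616301003965))
```

View pics/w1.png

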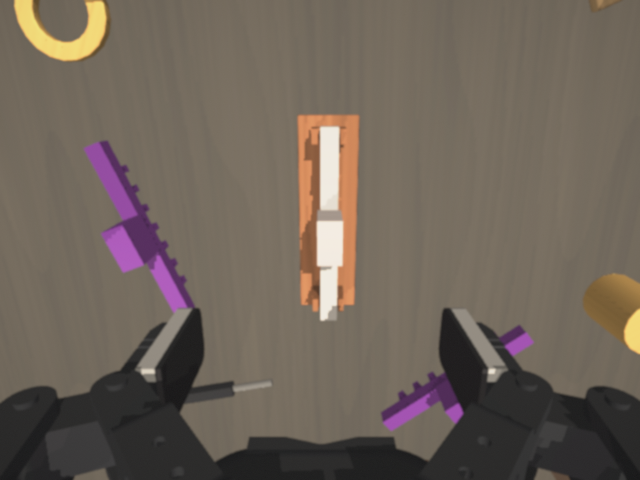

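The wrist view shows the comb in its cradle, with the grip block's top face spanning u 317–343 and v 221–266. The spine's ends are at (329.5,127) and (328,319).

```bash
python3 - <<'E'
from h import *
T=np.load('w1T.npy');r=lambda u,v,z:ray('wrist',(u,v),z,T)
b=[r(*p,.064) for p in[(317,221),(343,221),(343,266),(316.5,266)]]
c=np.mean(b,0);print('blk',c,np.linalg.norm(b[0]-b[1]),np.linalg.norm(b[0]-b[3]))
A,B=r(329.5,127,.036),r(328,319,.036);print(A,B,(A+B)/2,np.linalg.norm(A-B)); d=B-A;y=np.arctan2(d[1],d[0]);print(np.degrees(y))
R1,R2=r(328.5,115,.031),r(328,305,.031);print('rack',(R1+R2)/2,np.degrees(np.arctan2(*(R2-R1)[1::-1])))
s=status.get_state();print(toolmove(s,(c[0],c[1],.049),y-np.pi/2))
E
```

```text
blk [0.53119957 0.27979101 0.064     ] 0.016112331002467097 0.03004162324305979
[0.53275404 0.34974439 0.036     ] [0.52911258 0.21065323 0.036     ] [0.53093331 0.28019881 0.036     ] 0.13913881717668317
-91.4996834049962
rack [0.53084539 0.28836067 0.031     ] -91.23735831495515
(array([ -6.2,   5.7, 132.5]), np.float64(0.0010949594820983677))
```

```bash
python3 -m creep '[{"dx":-6,"dy":5.5,"dz":25,"turn":0},{"dx":-6,"dy":5.5,"dz":55,"turn":0},{"dx":-6,"dy":5.5,"dz":85,"turn":0},{"dx":-6,"dy":5.5,"dz":110,"turn":0},{"dx":-6,"dy":5.5,"dz":125,"turn":0},{"dx":-6,"dy":5.5,"dz":132,"turn":0},{"dx":-6,"dy":5.5,"dz":132,"turn":0},{"dx":-6,"dy":5.5,"dz":132,"turn":0},{"dx":-6,"dy":5.5,"dz":132,"turn":0}]' 
python3 - <<'E'
from h import *
print(toolmove(status.get_state(),(.5311,.280,.049),np.radians(-1.5)))
E
```

```text
time_s: 2.45
tcp_pos: [0.5329, 0.2789, 0.0507]
orientation: [0.717, 0.697, 0.001, 0.0]
ft_force: [1.0, -0.3, 0.3]
gripper_width: 0.0856
(array([ 1.1, -1.8,  1.7]), np.float64(-0.0016844084610183607))
```

```bash
python3 -m creep '[{"dx":1,"dy":-1.5,"dz":1.5,"turn":0},{"dx":1,"dy":-1.5,"dz":1.5,"turn":0},{"dx":1,"dy":-1.5,"dz":1.5,"turn":0}]' 
python3 - <<'E'
from h import *
print(toolmove(status.get_state(),(.5311,.280,.049),np.radians(-1.5)))
E
```

```text
time_s: 2.75
tcp_pos: [0.5306, 0.2796, 0.0481]
orientation: [0.717, 0.697, 0.0, -0.0]
ft_force: [0.5, 0.4, -0.4]
gripper_width: 0.0855
(array([ 0.4,  0.5, -0.9]), np.float64(-0.0015814406798038139))
```

```bash
Z='x'; python3 -m creep '[{"dx":0,"dy":0,"dz":0,"turn":0},{"dx":0,"dy":0,"dz":0,"turn":0},{"dx":0,"dy":0,"dz":0,"turn":0},{"dx":0,"dy":0,"dz":0,"turn":0},{"dx":0,"dy":0,"dz":0,"turn":0},{"dx":0,"dy":0,"dz":0,"turn":0},{"dx":0,"dy":0,"dz":0,"turn":0},{"dx":0,"dy":0,"dz":0,"turn":0}]' 10 60
```

```text
time_s: 3.55
tcp_pos: [0.5308, 0.2794, 0.048]
orientation: [0.717, 0.697, 0.0, 0.0]
ft_force: [-0.1, 0.9, 1.8]
gripper_width: 0.0151
```

```bash
python3 -m creep '[{"dx":0,"dy":0,"dz":-3,"turn":0},{"dx":0,"dy":0,"dz":-8,"turn":0},{"dx":0,"dy":0,"dz":-25,"turn":0},{"dx":0,"dy":0,"dz":-55,"turn":0},{"dx":0,"dy":0,"dz":-90,"turn":0},{"dx":0,"dy":0,"dz":-125,"turn":0},{"dx":0,"dy":0,"dz":-145,"turn":0},{"dx":0,"dy":0,"dz":-152,"turn":0},{"dx":0,"dy":0,"dz":-152,"turn":0}]' 
python3 - <<'E'
from h import *
print(toolmove(status.get_state(),(.497,-.102,.2),np.radians(8.67)))
E
```

```text
time_s: 4.45
tcp_pos: [0.5309, 0.2796, 0.2012]
orientation: [0.717, 0.697, 0.001, 0.0]
ft_force: [-0.6, 0.1, -2.0]
gripper_width: 0.0151
(array([-382.4,  -23.2,    0.6]), np.float64(-0.17933364148517295))
```

```bash
python3 -m creep '[{"dx":-20,"dy":-1,"dz":0,"turn":-0.02},{"dx":-55,"dy":-3,"dz":0,"turn":-0.04},{"dx":-100,"dy":-6,"dz":0,"turn":-0.06},{"dx":-145,"dy":-9,"dz":0,"turn":-0.08},{"dx":-190,"dy":-12,"dz":0,"turn":-0.1},{"dx":-235,"dy":-15,"dz":0,"turn":-0.12},{"dx":-280,"dy":-18,"dz":0,"turn":-0.14},{"dx":-325,"dy":-21,"dz":0,"turn":-0.16},{"dx":-360,"dy":-22,"dz":0,"turn":-0.17},{"dx":-382,"dy":-23,"dz":0.5,"turn":-0.18}]'; python3 -m creep '[{"dx":0,"dy":0,"dz":0,"turn":0},{"dx":0,"dy":0,"dz":0,"turn":0},{"dx":0,"dy":0,"dz":0,"turn":0},{"dx":0,"dy":0,"dz":0,"turn":0}]'
python3 - <<'E'
from h import *
from plant import capture
import cv2
s=status.get_state();print(s['time_s'],s['tcp_pos'],s['orientation'],toolmove(s,(.497,-.102,.2),np.radians(8.67)))
cv2.imwrite("pics/w2.png",capture("wrist")[:,:,::-1])
np.save("w2T.npy",wristT(s))
E
```

```text
time_s: 5.45
tcp_pos: [0.4951, -0.1051, 0.1983]
orientation: [0.653, 0.758, -0.001, -0.001]
ft_force: [-0.1, 0.2, -3.2]
gripper_width: 0.0153
time_s: 5.85
tcp_pos: [0.4969, -0.1004, 0.199]
orientation: [0.651, 0.759, -0.0, -0.0]
ft_force: [0.1, -0.5, -1.8]
gripper_width: 0.0153
5.85 [ 0.49685949 -0.10043104  0.19898838] [ 6.50578532e-01  7.59438854e-01 -7.41267398e-05 -4.40902450e-04] (array([-1.6, -0.1, -1. ]), np.float64(0.002784350931997359))
```

View pics/w2.png

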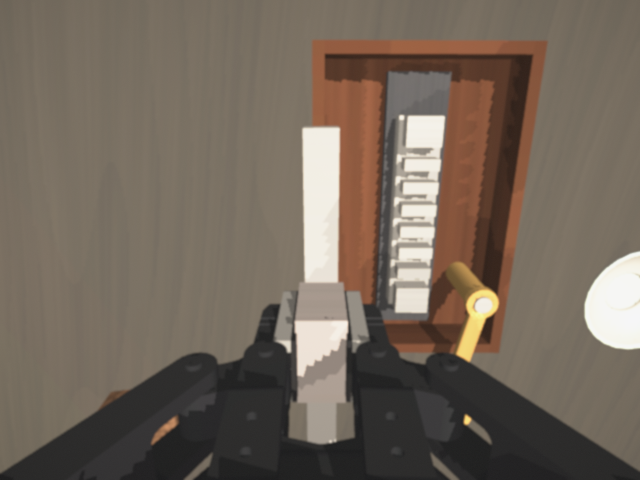

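The view shows the shell with its bed clear, beside the held comb. I'll enlarge the bed and lever.

```bash
python3 - <<'E'
import cv2
a=cv2.imread("pics/w2.png")
cv2.imwrite("pics/c3.png",cv2.resize(a[105:325,375:505],None,fx=2.7*1,fy=2.7,interpolation=cv2.INTER_CUBIC))
E
```

```text
(no output)
```

View pics/c3.png

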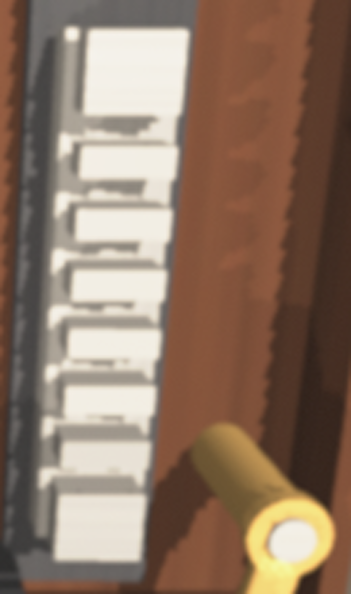

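```bash
cat >> h.py <<'E'
TW=np.load('w2T.npy')
def bed():
    q=lambda u,v,z=.046:ray('wrist',crop(u,v,375,105,2.7),z,TW)
    top=(q(86,29)+q(190,29))/2;bot=(q(54,562)+q(142,562))/2
    d=top-bot;return (top+bot)/2,np.arctan2(d[1],d[0]),q,d
E
python3 - <<'E'
from h import *
c,y,q,d=bed();print(c,np.degrees(y)-90,np.linalg.norm(d),np.linalg.norm(q(86,29)-q(190,29)))
e=d/np.linalg.norm(d)
print('ribs',[ (round(float((q(x,v)-c)@e*1000),1)) for x,v in[(135,115),(128,143),(128,180),(124,205),(122,242),(118,265),(116,302),(113,325),(111,361),(108,384),(106,419),(104,440),(102,475),(100,490)]])
r=lambda u,v,z:ray('wrist',(u,v),z,TW)
C=[r(*p,.04) for p in[(313,41),(547,42),(499,352)]]
sc=(C[0]+C[2])/2;dd=C[1]-C[2];print('shell',sc,'top edge',np.linalg.norm(C[0]-C[1]),np.linalg.norm(dd),np.degrees(np.arctan2(dd[1],dd[0]))-90)
th=y-np.pi/2;Rm=np.array([[np.cos(th),-np.sin(th)],[np.sin(th),np.cos(th)]])
print('bed in shell',Rm.T@(c-sc)[:2])
p=r(483.5,305,.07);print('pivot',p,Rm.T@(p-sc)[:2])
E
```

```text
[ 0.56532706 -0.0917455   0.046     ] 8.842900130399201 0.14505086125707756 0.02528244735372044
ribs [52.0, 45.1, 35.8, 29.4, 19.8, 13.7, 3.7, -2.5, -12.6, -19.1, -29.1, -35.3, -45.7, -50.2]
shell [ 0.5652749  -0.08832465  0.04      ] top edge 0.1490690935996119 0.22847121445418936 8.76766688711777
bed in shell [-0.00047433 -0.00338821]
pivot [ 0.61700106 -0.13760232  0.07      ] [ 0.04353608 -0.05664357]
```

```bash
python3 - <<'E'
from h import *
s=status.get_state();M=R.from_quat(s['orientation']).as_matrix()
p=np.mean([ray('wrist',(u,127),s['tcp_pos'][2]-.010,TW) for u in(303,340)],0)
print('comb end in tool',M.T@(p-s['tcp_pos'])*1000)
print(toolmove(s,(.5654,-.0919,.087),np.radians(8.8)))
E
```

```text
comb end in tool [71.09562793  0.47037247 10.0312688 ]
(array([ -2. ,  69.1, 112.1]), np.float64(0.00040373197951470985))
```

```bash
python3 -m creep '[{"dx":-0.5,"dy":20,"dz":0,"turn":0},{"dx":-1,"dy":45,"dz":0,"turn":0},{"dx":-2,"dy":62,"dz":10,"turn":0},{"dx":-2.3,"dy":69,"dz":30,"turn":0},{"dx":-2.3,"dy":69,"dz":60,"turn":0},{"dx":-2.3,"dy":69,"dz":85,"turn":0},{"dx":-2.3,"dy":69,"dz":100,"turn":0},{"dx":-2.3,"dy":69,"dz":107,"turn":0},{"dx":-2.3,"dy":69,"dz":107,"turn":0},{"dx":-2.3,"dy":69,"dz":107,"turn":0}]'; python3 -m creep '[{"dx":0,"dy":0,"dz":0,"turn":0},{"dx":0,"dy":0,"dz":0,"turn":0},{"dx":0,"dy":0,"dz":0,"turn":0}]'
python3 - <<'E'
from h import *
s=status.get_state();print(toolmove(s,(.5654,-.0922,.087),np.radians(8.8)))
E
```

```text
time_s: 6.9
tcp_pos: [0.5663, -0.0937, 0.0934]
orientation: [0.651, 0.759, 0.0, 0.001]
ft_force: [-0.2, 0.6, -2.1]
gripper_width: 0.015
time_s: 7.2
tcp_pos: [0.5658, -0.0936, 0.093]
orientation: [0.651, 0.759, 0.0, 0.0]
ft_force: [-0.3, -0.3, -3.3]
gripper_width: 0.015
(array([ 1.5, -0.2,  6. ]), np.float64(-0.001524803739610725))
```

```bash
python3 -m creep '[{"dx":1.4,"dy":0,"dz":2,"turn":0},{"dx":1.4,"dy":0,"dz":5,"turn":0},{"dx":1.4,"dy":0,"dz":7,"turn":0},{"dx":1.4,"dy":0,"dz":8,"turn":0},{"dx":1.4,"dy":0,"dz":8,"turn":0},{"dx":1.4,"dy":0,"dz":8,"turn":0}]';  python3 -m creep '[{"dx":0,"dy":0,"dz":1,"turn":0},{"dx":0,"dy":0,"dz":2,"turn":0},{"dx":0,"dy":0,"dz":3,"turn":0},{"dx":0,"dy":0,"dz":4,"turn":0},{"dx":0,"dy":0,"dz":4.5,"turn":0},{"dx":0,"dy":0,"dz":4.5,"turn":0}]'
```

```text
time_s: 7.8
tcp_pos: [0.5653, -0.0923, 0.0844]
orientation: [0.651, 0.759, -0.0, 0.0]
ft_force: [0.5, -0.5, -2.7]
gripper_width: 0.0155
time_s: 8.4
tcp_pos: [0.5652, -0.0923, 0.0798]
orientation: [0.651, 0.759, -0.0, -0.0]
ft_force: [-0.7, 0.9, -1.6]
gripper_width: 0.0153
```

```bash
python3 -m creep '[{"dx":0,"dy":0,"dz":0.7,"turn":0},{"dx":0,"dy":0,"dz":1.4,"turn":0},{"dx":0,"dy":0,"dz":2,"turn":0},{"dx":0,"dy":0,"dz":2,"turn":0}]';  python3 -m creep '[{"dx":0,"dy":0,"dz":0.7,"turn":0},{"dx":0,"dy":0,"dz":1.4,"turn":0},{"dx":0,"dy":0,"dz":2,"turn":0},{"dx":0,"dy":0,"dz":2,"turn":0}]'
```

```text
time_s: 8.8
tcp_pos: [0.5652, -0.0922, 0.0778]
orientation: [0.651, 0.759, -0.0, -0.0]
ft_force: [-0.7, -0.0, -2.3]
gripper_width: 0.0156
time_s: 9.2
tcp_pos: [0.5652, -0.0923, 0.0758]
orientation: [0.651, 0.759, -0.0, -0.0]
ft_force: [1.0, 1.0, -2.0]
gripper_width: 0.0155
```

```bash
python3 -m creep '[{"dx":0,"dy":0,"dz":1,"turn":0},{"dx":0,"dy":0,"dz":2,"turn":0},{"dx":0,"dy":0,"dz":3,"turn":0},{"dx":0,"dy":0,"dz":4,"turn":0},{"dx":0,"dy":0,"dz":4,"turn":0}]';  python3 -m creep '[{"dx":0,"dy":0,"dz":0.5,"turn":0},{"dx":0,"dy":0,"dz":1,"turn":0},{"dx":0,"dy":0,"dz":1.5,"turn":0},{"dx":0,"dy":0,"dz":1.5,"turn":0}]'
```

```text
time_s: 9.7
tcp_pos: [0.5651, -0.0922, 0.0717]
orientation: [0.651, 0.759, -0.0, -0.0]
ft_force: [-0.3, 0.7, -3.4]
gripper_width: 0.0151
time_s: 10.1
tcp_pos: [0.5652, -0.0922, 0.0703]
orientation: [0.651, 0.759, 0.0, -0.0]
ft_force: [0.8, 0.1, -2.9]
gripper_width: 0.0153
```

```bash
python3 -m creep '[{"dx":0,"dy":0,"dz":0.4,"turn":0},{"dx":0,"dy":0,"dz":0.8,"turn":0},{"dx":0,"dy":0,"dz":0.8,"turn":0}]';  python3 -m creep '[{"dx":0,"dy":0,"dz":0.4,"turn":0},{"dx":0,"dy":0,"dz":0.8,"turn":0},{"dx":0,"dy":0,"dz":0.8,"turn":0}]';python3 -m creep '[{"dx":0,"dy":0,"dz":0.3,"turn":0},{"dx":0,"dy":0,"dz":0.6,"turn":0},{"dx":0,"dy":0,"dz":0.6,"turn":0}]'
```

```text
time_s: 10.4
tcp_pos: [0.5653, -0.0922, 0.0699]
orientation: [0.651, 0.759, 0.0, 0.0]
ft_force: [-1.5, 0.1, 2.3]
gripper_width: 0.0155
time_s: 10.7
tcp_pos: [0.5653, -0.0923, 0.069]
orientation: [0.651, 0.759, 0.0, 0.0]
ft_force: [-1.6, 0.3, 3.7]
gripper_width: 0.0153
time_s: 11.0
tcp_pos: [0.5653, -0.0922, 0.0682]
orientation: [0.651, 0.759, 0.0, 0.0]
ft_force: [-3.2, -0.1, 4.5]
gripper_width: 0.0157
```

```bash
python3 -m creep '[{"dx":0,"dy":0,"dz":-0.7,"turn":0},{"dx":0,"dy":0,"dz":-1.4,"turn":0},{"dx":0,"dy":0,"dz":-1.4,"turn":0}]';  python3 -m creep '[{"dx":0,"dy":0,"dz":0,"turn":0},{"dx":0,"dy":0,"dz":0,"turn":0},{"dx":0,"dy":0,"dz":0,"turn":0},{"dx":0,"dy":0,"dz":0,"turn":0},{"dx":0,"dy":0,"dz":0,"turn":0}]' 45; python3 -m creep '[{"dx":0,"dy":0,"dz":-5,"turn":0},{"dx":0,"dy":0,"dz":-20,"turn":0},{"dx":0,"dy":0,"dz":-45,"turn":0},{"dx":0,"dy":0,"dz":-75,"turn":0},{"dx":0,"dy":0,"dz":-100,"turn":0},{"dx":0,"dy":0,"dz":-110,"turn":0},{"dx":0,"dy":0,"dz":-110,"turn":0},{"dx":0,"dy":0,"dz":-110,"turn":0}]'
python3 - <<'E'
from h import *
from plant import capture
import cv2
s=status.get_state();print(s['tcp_pos'])
cv2.imwrite("pics/w3.png",capture("wrist")[:,:,::-1])
np.save("w3T.npy",wristT(s))
E
```

```text
time_s: 11.3
tcp_pos: [0.5653, -0.0922, 0.0696]
orientation: [0.651, 0.759, 0.0, 0.0]
ft_force: [-1.9, 0.5, 2.8]
gripper_width: 0.0155
time_s: 11.8
tcp_pos: [0.5653, -0.0922, 0.0696]
orientation: [0.651, 0.759, -0.0, 0.0]
ft_force: [-0.3, -1.1, 0.4]
gripper_width: 0.0451
time_s: 12.6
tcp_pos: [0.5648, -0.092, 0.1791]
orientation: [0.651, 0.759, -0.0, -0.0]
ft_force: [-0.9, -0.4, -0.3]
gripper_width: 0.045
[ 0.56476082 -0.09197996  0.17908282]
```

View pics/w3.png

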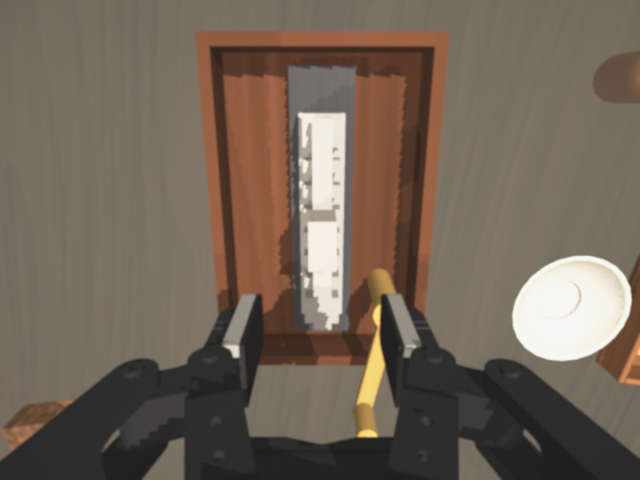

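The comb is seated in line with the bed. The lever's knob is at about (366,437), and the dish and the other nearby things haven't moved.

```bash
python3 - <<'E'
from h import *
T=np.load('w3T.npy');r=lambda u,v,z:ray('wrist',(u,v),z,T)
k=r(367,437,.092);p=r(380,314,.068);print('knob',k,'pivot',p,'d',np.linalg.norm((k-p)[:2]))
b=[r(*q,.086) for q in[(308,221),(338,221),(338,271),(308,271)]];print('blk',np.mean(b,0),np.linalg.norm(b[0]-b[1]),np.linalg.norm(b[0]-b[3]))
th=np.radians(8.8);Rm=np.array([[np.cos(th),-np.sin(th)],[np.sin(th),np.cos(th)]]);sc=np.array([.5651,-.0880])
piv=sc+Rm@[.045,-.058];print('piv from shell',piv)
for kk in(k[:2],np.array([.6143,-.2146])):
    d=Rm.T@(kk-piv);print('rel',d,np.hypot(*d),'angle',np.arctan2(-d[0],-d[1]))
s=status.get_state()
a=0.2;kn=piv+Rm@(.077*np.array([-np.sin(a),-np.cos(a)]));print(kn,toolmove(s,(*kn,.125)))
E
```

```text
knob [ 0.61422954 -0.21478191  0.092     ] pivot [ 0.61088475 -0.13790408  0.068     ] d 0.07695055641140124
blk [ 0.56606405 -0.09123637  0.086     ] 0.01672995631804473 0.030161691734008234
piv from shell [ 0.61844346 -0.13843288]
rel [-0.01584463 -0.0748056 ] 0.0764652234467866 angle 0.20872585194643203
rel [-0.01574717 -0.07463662] 0.07627973428220132 angle 0.20793494190518544
[ 0.61487109 -0.21534997] (array([-129.6,   31.3,   53.4]), None)
```

```bash
python3 -m creep '[{"dx":-20,"dy":5,"dz":0,"turn":0},{"dx":-55,"dy":13,"dz":0,"turn":0},{"dx":-95,"dy":22,"dz":0,"turn":0},{"dx":-120,"dy":29,"dz":15,"turn":0},{"dx":-129,"dy":31,"dz":35,"turn":0},{"dx":-129,"dy":31,"dz":50,"turn":0},{"dx":-129,"dy":31,"dz":53,"turn":0},{"dx":-129,"dy":31,"dz":53,"turn":0},{"dx":-129,"dy":31,"dz":53,"turn":0}]'
python3 - <<'E'
from h import *
s=status.get_state();print(toolmove(s,(.6143,-.2148,.086),np.radians(8.8)))
E
```

```text
time_s: 13.55
tcp_pos: [0.6158, -0.2141, 0.1271]
orientation: [0.651, 0.759, 0.0, 0.0]
ft_force: [0.1, -0.2, -0.3]
gripper_width: 0.045
(array([-0.5, -1.6, 41.1]), np.float64(-0.00030244592635209067))
```

```bash
python3 -m creep '[{"dx":-0.5,"dy":-1.6,"dz":15,"turn":0},{"dx":-0.5,"dy":-1.6,"dz":30,"turn":0},{"dx":-0.5,"dy":-1.6,"dz":38,"turn":0},{"dx":-0.5,"dy":-1.6,"dz":41,"turn":0},{"dx":-0.5,"dy":-1.6,"dz":41,"turn":0},{"dx":-0.5,"dy":-1.6,"dz":41,"turn":0}]';python3 -m creep '[{"dx":0,"dy":0,"dz":0,"turn":0},{"dx":0,"dy":0,"dz":0,"turn":0},{"dx":0,"dy":0,"dz":0,"turn":0},{"dx":0,"dy":0,"dz":0,"turn":0},{"dx":0,"dy":0,"dz":0,"turn":0}]' 10 25
python3 - <<'E'
from h import *
from plant import capture
import cv2
s=status.get_state();M=R.from_quat(s['orientation']).as_matrix()
th=np.radians(8.8);Rm=np.array([[np.cos(th),-np.sin(th)],[np.sin(th),np.cos(th)]])
piv=np.array([.6184,-.1384])
k0=np.array([.6143,-.2148])
d0=Rm.T@(k0-piv);a0=np.arctan2(-d0[0],-d0[1]);print(a0)
P=lambda a:Rm@(.077*np.array([-np.sin(a),-np.cos(a)]))
for a in np.arange(a0,1.65,.0875):
    w=np.append(P(a)-P(a0),0);print(round(a,3),(M.T@w*1000).round(1)[:2])
w=np.append(P(1.6)-P(a0),0);print(1.6,(M.T@w*1000).round(1)[:2],(P(1.57)+piv),P(1.6)+piv)
E
```

```text
time_s: 14.15
tcp_pos: [0.6142, -0.216, 0.0858]
orientation: [0.651, 0.759, 0.0, 0.0]
ft_force: [-0.1, -0.4, 0.3]
gripper_width: 0.0449
time_s: 14.65
tcp_pos: [0.6142, -0.2159, 0.0861]
orientation: [0.651, 0.759, 0.0, 0.0]
ft_force: [0.3, -0.0, 3.6]
gripper_width: 0.0128
0.2072024675162669
0.207 [0. 0.]
0.295 [ 1.7 -6.5]
0.382 [  3.9 -12.9]
0.47 [  6.7 -19. ]
0.557 [ 10.  -24.9]
0.645 [ 13.8 -30.5]
0.732 [ 18.  -35.7]
0.82 [ 22.7 -40.5]
0.907 [ 27.9 -44.9]
0.995 [ 33.3 -48.8]
1.082 [ 39.1 -52.2]
1.17 [ 45.2 -55.1]
1.257 [ 51.5 -57.5]
1.345 [ 58.  -59.3]
1.432 [ 64.6 -60.5]
1.52 [ 71.3 -61.2]
1.607 [ 78.1 -61.2]
1.6 [ 77.5 -61.2] [ 0.54231582 -0.1502405 ] [ 0.54199489 -0.14795299]
```

```bash
python3 -m creep '[{"dx":0,"dy":0,"dz":-1,"turn":0},{"dx":1.7,"dy":-6.5,"dz":-1,"turn":0},{"dx":3.9,"dy":-12.9,"dz":-1,"turn":0},{"dx":6.7,"dy":-19,"dz":-1,"turn":0},{"dx":10,"dy":-24.9,"dz":-1,"turn":0},{"dx":13.8,"dy":-30.5,"dz":-1,"turn":0},{"dx":18,"dy":-35.7,"dz":-1,"turn":0},{"dx":18,"dy":-35.7,"dz":-1,"turn":0}]'
```

```text
time_s: 15.45
tcp_pos: [0.5741, -0.2025, 0.0864]
orientation: [0.651, 0.759, -0.0, -0.001]
ft_force: [-2.0, -2.3, -2.3]
gripper_width: 0.0127
```

```bash
python3 -m creep '[{"dx":4.7,"dy":-4.8,"dz":0,"turn":0},{"dx":9.9,"dy":-9.2,"dz":0,"turn":0},{"dx":15.3,"dy":-13.1,"dz":0,"turn":0},{"dx":21.1,"dy":-16.5,"dz":0,"turn":0},{"dx":27.2,"dy":-19.4,"dz":0,"turn":0},{"dx":33.5,"dy":-21.8,"dz":0,"turn":0},{"dx":40,"dy":-23.6,"dz":0,"turn":0},{"dx":46.6,"dy":-24.8,"dz":0,"turn":0},{"dx":52,"dy":-25.4,"dz":0,"turn":0},{"dx":52,"dy":-25.4,"dz":0,"turn":0}]'; python3 -m creep '[{"dx":2,"dy":-0.2,"dz":0,"turn":0},{"dx":4,"dy":-0.2,"dz":0,"turn":0},{"dx":5.5,"dy":-0.2,"dz":0,"turn":0},{"dx":5.5,"dy":-0.2,"dz":0,"turn":0}]'
```

```text
time_s: 16.45
tcp_pos: [0.5424, -0.1544, 0.0866]
orientation: [0.651, 0.759, 0.0, -0.001]
ft_force: [0.7, 0.3, -5.9]
gripper_width: 0.0129
time_s: 16.85
tcp_pos: [0.5416, -0.1505, 0.0866]
orientation: [0.651, 0.759, -0.0, -0.0]
ft_force: [0.6, -2.1, -4.8]
gripper_width: 0.0128
```

```bash
for i in 1 2; do python3 -m creep '[{"dx":0.6,"dy":0,"dz":0,"turn":0},{"dx":1.2,"dy":0,"dz":0,"turn":0},{"dx":1.2,"dy":0,"dz":0,"turn":0}]'; done
```

```text
time_s: 17.15
tcp_pos: [0.5414, -0.1495, 0.0866]
orientation: [0.652, 0.759, -0.0, -0.0]
ft_force: [-0.6, -3.1, -5.4]
gripper_width: 0.0134
time_s: 17.45
tcp_pos: [0.5411, -0.1478, 0.0866]
orientation: [0.651, 0.759, -0.0, -0.001]
ft_force: [-1.8, -2.5, -3.4]
gripper_width: 0.0128
```

```bash
for i in 1 2; do python3 -m creep '[{"dx":0.6,"dy":0,"dz":0,"turn":0},{"dx":1.2,"dy":0,"dz":0,"turn":0},{"dx":1.2,"dy":0,"dz":0,"turn":0}]'; done
```

```text
time_s: 17.75
tcp_pos: [0.541, -0.1469, 0.0866]
orientation: [0.651, 0.759, -0.0, -0.0]
ft_force: [-3.0, -2.6, -2.3]
gripper_width: 0.0132
time_s: 18.05
tcp_pos: [0.5408, -0.146, 0.0866]
orientation: [0.652, 0.759, -0.0, -0.0]
ft_force: [-3.6, -4.0, -3.1]
gripper_width: 0.0132
```

```bash
for i in 1 2; do python3 -m creep '[{"dx":0.6,"dy":0,"dz":0,"turn":0},{"dx":1.2,"dy":0,"dz":0,"turn":0},{"dx":1.2,"dy":0,"dz":0,"turn":0}]'; done
```

```text
time_s: 18.35
tcp_pos: [0.5406, -0.1443, 0.0865]
orientation: [0.651, 0.759, -0.0, -0.0]
ft_force: [-3.7, -3.0, -1.9]
gripper_width: 0.0127
time_s: 18.65
tcp_pos: [0.5405, -0.1435, 0.0865]
orientation: [0.652, 0.759, -0.0, -0.0]
ft_force: [-3.9, -2.9, -1.7]
gripper_width: 0.0127
```

```bash
python3 -m creep '[{"dx":0,"dy":0,"dz":0,"turn":0},{"dx":0,"dy":0,"dz":0,"turn":0},{"dx":0,"dy":0,"dz":0,"turn":0},{"dx":0,"dy":0,"dz":0,"turn":0}]' 40;python3 -m creep '[{"dx":0,"dy":0,"dz":-15,"turn":0},{"dx":0,"dy":0,"dz":-40,"turn":0},{"dx":0,"dy":0,"dz":-75,"turn":0},{"dx":-15,"dy":0,"dz":-100,"turn":0},{"dx":-45,"dy":0,"dz":-110,"turn":0},{"dx":-50,"dy":0,"dz":-110,"turn":0},{"dx":-50,"dy":0,"dz":-110,"turn":0},{"dx":-50,"dy":0,"dz":-110,"turn":0}]'
python3 - <<'E'
from h import *
from plant import capture
import cv2
s=status.get_state();print(s['tcp_pos'])
cv2.imwrite("pics/w4.png",capture("wrist")[:,:,::-1])
np.save("w4T.npy",wristT(s))
E
```

```text
time_s: 19.05
tcp_pos: [0.5416, -0.1429, 0.0869]
orientation: [0.651, 0.759, 0.001, 0.0]
ft_force: [-0.5, -0.7, 0.1]
gripper_width: 0.0402
time_s: 19.85
tcp_pos: [0.5481, -0.1916, 0.1964]
orientation: [0.651, 0.759, 0.0, -0.001]
ft_force: [0.3, 0.1, -0.2]
gripper_width: 0.0399
[ 0.54805744 -0.19164498  0.19638031]
```

View pics/w4.png

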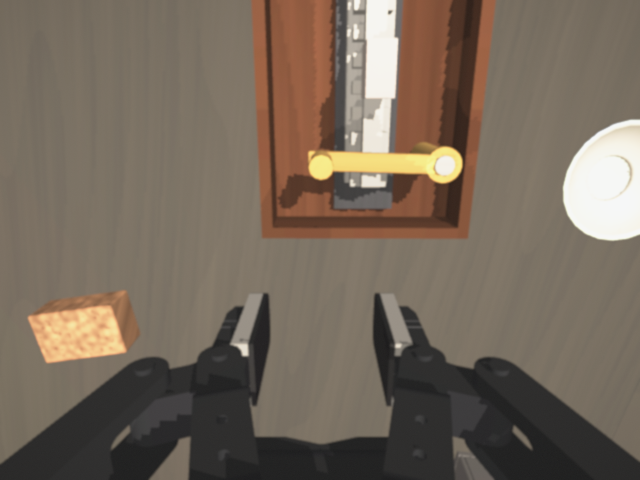

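The lever lies across the comb's end, with its knob at (321,163) and pivot at (445,165). I'll enlarge it to measure the angle and the comb's height.

```bash
python3 - <<'E'
import cv2
a=cv2.imread("pics/w4.png")
cv2.imwrite("pics/c4.png",cv2.resize(a[85:245,260:480],None,fx=3.6,fy=3.6,interpolation=cv2.INTER_CUBIC))
E
```

```text
(no output)
```

View pics/c4.png

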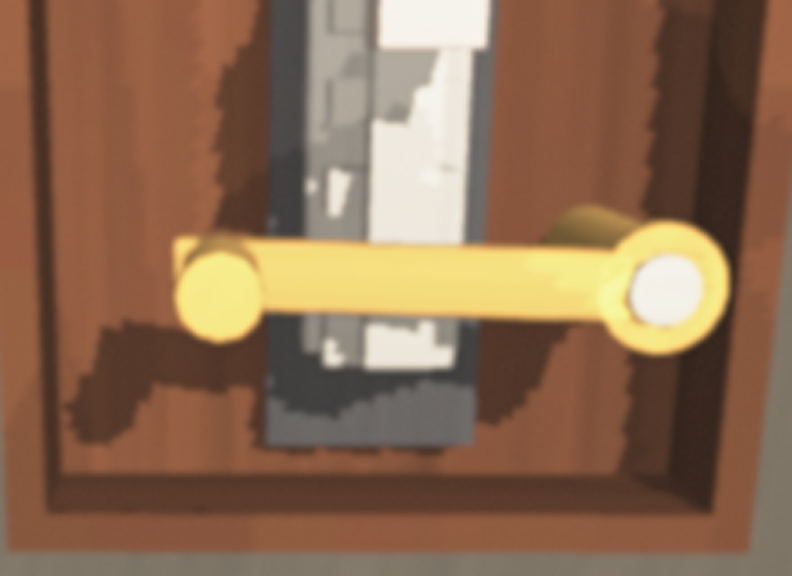

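```bash
python3 - <<'E'
from h import *
from plant import robot
T=np.load('w4T.npy');q=lambda u,v,z:ray('wrist',crop(u,v,260,85,3.6),z,T)
g=lambda a,b:np.arctan2(*(a-b)[1::-1])
sh=g(q(10,551,.04),q(748,551,.04))
for a,b in(((180,238),(590,250)),((270,310),(600,320))): print('lever',1.5708-(g(q(*a,.066),q(*b,.066))-sh+np.pi)%(2*np.pi)+np.pi)
print(robot.job_done())
E
```

```text
lever 1.5998573175136432
lever 1.6012622668416
the job is handed in; nothing more can be done
None
```

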